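Set the number wheel and stamp one tag on the marking press

TASK

On the blue bench marking press, roll the number wheel away from the robot until the red field with the 5 lies on top, in line with the two yellow pointers. Then turn the flywheel by its black crank handle exactly one full turn, counter-clockwise seen from above, so that the marking roller rolls once over the tag and the crank is back at its yellow pointer; then let go. Leave the wheel on 5 and do not disturb the tumbler, the tray or the hammer.

Things in the scene. Friction and masses are not known exactly. Their poses are not given: they have to be found in the camera images.
- press: Blue bench marking press, fixed to the table. Origin on the table; x from the robot's side to the far side, y left, z up. Base plate 20 mm thick, x -110 to 150, y -180 to 180 mm; blue housing x -100 to 60, y -165 to 165, top at 75 mm. Number wheel at the left (+y), flywheel at the right (-y), marking roller in its frame at the far side.
- roller_axle (a point): Centre of the steel marking roller (radius 19 mm, axle along the press's y), at x = 117, y = 20 mm of the press, 86 mm above the table. The flywheel turns it one to one; its red die rolls over the brass tag below at half a turn. The blue frame that carries it occupies x 60 to 135, y -5 to 45 mm of the press, top at 150 mm.
- wheel_axle (a point): Centre of the number wheel, 90 mm above the table, at x = -20, y = 105 mm of the press. The wheel is a black drum, radius 30 mm, 26 mm wide, its axle level along the press's y; its upper part is open. Eight fields 45 degrees apart are numbered 1 to 8 (white, only 5 red). Midway between fields are eight grey ribs along y: radius 4 mm, centred 35 mm from the axle; a fingertip can push them.
- wheel_pointers (a point): Midway between the two yellow pointers, 19 mm above the wheel's axle. They lie on two white cheeks, 15.5 to 21.5 mm either side of the wheel's middle plane along y and 24 mm long in x, whose tops are 17 mm above the axle. The pointers mark straight up: the field on top is the number set.
- number_wheel (a joint): Wheel angle (rad), grows as the top rolls away from the robot (press +x). Number n is on top at 0.785 (n - 1): 5 at 3.142. Starts anywhere from 0.05 to 1.6. Stops at -0.25 and 5.75. No clicks: friction of 0.06 N m (1.5 N at the rim) holds it where left. At value q, ribs stand at q + 0.393 + 0.785 k (k whole) from straight up, positive towards press +x.
- flywheel_hub (a point): Centre of the upper face of the flywheel, 99 mm above the table, at x = -20, y = -75 mm of the press. The flywheel is a level steel disc of 75 mm radius, 14 mm thick, on an upright axle; a hub cap of 16 mm radius stands 8 mm above it.
- crank (a point): On the axis of the crank handle, an upright black cylinder 22 mm in diameter, freely revolving on its pin, standing on the flywheel 55 mm from the hub axis. This point is 30 mm above the disc's upper face and moves with the flywheel; the handle's top is 48 mm above that face. A yellow stripe on the disc's rim lies outside it.
- flywheel (a joint): Turn of the flywheel (rad), grows counter-clockwise seen from above. 0: crank at press -x of the hub, at the fixed yellow pointer by the rim (2 mm lower than the disc's face), roller's red die up; starts at 0 to 0.1. 3.142: die on the tag. 6.283: one turn done, crank at the pointer. Stops at -0.05 and 7.18. Friction of 0.12 N m (2 N at the crank) holds it where left.
- tumbler: Bystander: closed grey steel drinking tumbler, 72 mm diameter, 190 mm tall, upright at the left of the press; origin at the centre of its underside.
- tray: Bystander: grey open parts tray 90 x 120 x 30 mm with brass tags at the right of the press; origin at the centre of its underside.
- hammer: Bystander: hammer 220 mm long lying on the table at the left of the press; origin under its middle.

How it is judged:
On the way, in this order (a step that is already met when the one before it is completed fails the run):
1. the number wheel shows 5 on top (within 0.17 rad) while the flywheel still stands at its start (under 0.25 rad) (value of joint number_wheel between 2.97 and 3.31 rad and value of joint flywheel below 0.25 rad), for 0.2 s.
2. the flywheel passes half a turn (die on the tag) with the wheel still on 5 (value of joint flywheel between 2.7 and 3.6 rad and value of joint number_wheel between 2.97 and 3.31 rad).
At the end, for the whole second after the job is handed in: The number wheel rests with 5 on top (3.142 within 0.17 rad), and the flywheel rests one full turn on (6.283 within 0.2 rad) with the crank at its pointer (value of joint number_wheel between 2.97 and 3.31 rad and value of joint flywheel between 6.08 and 6.48 rad and velocity of joint flywheel between -0.05 and 0.05 rad/s and velocity of joint number_wheel between -0.05 and 0.05 rad/s); the robot touches nothing.
It fails at once if the flywheel is turned well past one revolution (over 6.8 rad), into a second marking (value of joint flywheel above 6.8 rad).
It fails at once if the tumbler is moved over 30 mm or tipped (distance of tumbler from where it was at the start of the episode above 0.03 m or angle between tumbler's own z axis and vertical above 0.5 rad).
It fails at once if the tray is moved over 30 mm (distance of tray from where it was at the start of the episode above 0.03 m).
It fails at once if the hammer is moved over 30 mm (distance of hammer from where it was at the start of the episode above 0.03 m).
It also fails if it takes over 72 s, if anything falls off the work surface, if the arm or the gripper's body presses on something with over 40 N, if the wrist force passes 120 N, or if a joint passes its speed limit or range.

ROBOT

A 7-joint arm with a two-finger parallel gripper is mounted at the origin on the work surface. World frame = base frame: x ahead of the robot, y to its left, z up, the work surface at z = 0. Lengths are in m, angles in rad, forces in N, time in s.
With the tool pointing down it reaches from about 0.4 to 0.85 m from the base axis. Payload 4.5 kg.
Tool frame: the origin (TCP) lies at the centre of the arm's flange, where the gripper is bolted on; the fingertips stand nose_length ahead of it and the grasp point (between the pads) lies 147 mm ahead of it (nose_length is the distance from the TCP to the fingertips, in m); z points along the fingers, y is the line along which they close (so a half turn about z gives the same grasp; the last joint's range is limited). The gripper opens to 88 mm and grips with 3 to 60 N. Pads are 18 mm wide; open, the fingers measure 123 mm over their backs; the gripper's body (75 mm by 187 mm) begins 45 mm behind the grasp point.
Start: joints at [-1.246, 0.689, -0.195, 1.565, 0.157, 0.902, -0.215], TCP at [0.179, 0.599, 0.405] pointing down, gripper open.
Joint ranges: [-3.01, 3.01], [-0.46, 2.08], [-1.47, 1.51], [0.13, 2.56], [-1, 4.14], [0.04, 2.09], [-2.66, 2.66]. Speed limits (rad/s): [2.57, 2.57, 3.14, 3.14, 3.14, 3.14, 3.14].

INTERFACE

Orientations are given as a unit quaternion [x, y, z, w].
In Python, from plant import * gives the robot as it stands.
- The arm moves only by the tool play_rows, never from a script. Its argument "rows" is a list that holds one entry, the list of rows, each a list of 6 numbers: the shift along the tool's x, y, z normalised to -1 to 1, where 1 is 0.5 m, then the turn, a rotation vector about the tool's x, y, z normalised to -1 to 1, where 1 is 0.5 rad. A call has 1 to 20 rows; each row is the pose to reach, as a shift and turn from the pose commanded when the call began, along the tool's axes at that moment; what a row does not reach only later rows make up. A row lasts 1/12 s, in which the tool goes at most 41.7 mm and 7.16 degrees, less where a joint would pass 70% of its speed; a pose out of reach is approached as far as the arm can. A call with a number of a shift or a turn outside -1 to 1 is refused whole. A call with a gripper value outside its range is refused whole. "claw" is the closure, from 0 (fully open) to 1 (shut), set as the call begins (left out, the last holds). The fingers move at their own pace and stop on an object; "squeeze" is the grip in N (left out, the last holds). Time passes only in rows, so rows that repeat a pose let the fingers close. It gives the time, the measured TCP pose, the force, the opening and the grip force at its end, in the units of the state.
- get_state(): the state, without advancing time (a new reading comes with each control period).
- snapshot(name): name is "side" or "top"; returns a dict with "pixels" (384x512x3 uint8, blue, green, red), "camera_matrix" (3x3 intrinsics, pixels), "world_to_cam" (4x4, takes a point from world to camera coordinates). Camera axes: x right, y down, z forward; pixel columns grow to the right and rows downward; lengths in m; the calibration is good to about 2 mm. A picture is of the moment at which its call begins. There is no depth.
- finish_job(): hands the job in; it is judged then, once.
The state is a dict: "clock": time; "q": joint angles; "qd": joint speeds; "joint_torque": joint torques, N m; "tool_pos": TCP position; "eef_rot": TCP orientation; "contact_force": force on the tool from outside, world axes, zero at the start; "moment": the same for the moment, N m; "opening": opening from 0.0 (shut) to 1.0 (fully open); "finger_force": force on a finger pad.
Only numpy, scipy, OpenCV 4.12 (cv2) and the standard library are available. Lean on these libraries where they do the work, as an engineer would, in place of code of your own. Each camera call takes 0.05 s, during which the arm holds its last target. There are 200 camera calls.

## Working session

There is one attempt and no reset: what is moved stays moved. The work goes in short steps, Python scripts to look and compute and a tool call to move; the robot and the scene stay as the last step left them, time stands still between calls to the robot, and variables do not carry over. Pictures are saved under pics/ and viewed, at most 10 in all, crops included, and the job is handed in when it is done.

Besides the shell and the picture viewer there is one more tool, called by a JSON object that holds its "method" and its "body". play_rows: Moves the arm, as the interface text tells. Its arguments: {"type":"object","properties":{"rows":{"type":"array"},"claw":{"type":"number"},"squeeze":{"type":"number"}},"required":["rows"]}

```bash
ls; mkdir -p pics
python3 - <<'E'
from plant import *
import cv2,numpy as np,pickle
s=get_state()
print({k:np.round(v,3) if not isinstance(v,str) else v for k,v in s.items()})
d={}
for n in("side","top"):
    d[n]=snapshot(n); cv2.imwrite(f"pics/{n}0.png",d[n]["pixels"]); print(n,d[n]["camera_matrix"],np.round(d[n]["world_to_cam"],3))
pickle.dump(d,open("s0.pkl","wb"))
try: print(nose_length)
except Exception as e: print(e)
E
```

```text
pics
{'clock': np.float64(0.0), 'q': array([-1.246,  0.69 , -0.194,  1.566,  0.157,  0.902, -0.215]), 'qd': array([-0.002, -0.001,  0.001,  0.   , -0.001,  0.   ,  0.   ]), 'joint_torque': array([ 0.0000e+00, -5.2757e+01, -1.2670e+00, -1.5343e+01, -5.3000e-02,
        6.0000e-03,  0.0000e+00]), 'tool_pos': array([0.179, 0.598, 0.404]), 'eef_rot': array([ 0.145,  0.989, -0.001, -0.   ]), 'contact_force': array([-0.808,  0.829, -0.084]), 'moment': array([0.027, 0.037, 0.092]), 'finger_force': np.float64(0.0), 'opening': np.float64(0.999)}
side [[367.50699501   0.         254.03835176]
 [  0.         367.50699501 193.99143877]
 [  0.           0.           1.        ]] [[ 0.845 -0.535  0.023 -0.502]
 [-0.303 -0.512 -0.804  0.266]
 [ 0.442  0.672 -0.595  0.834]
 [ 0.     0.     0.     1.   ]]
top [[354.5007606    0.         245.23697901]
 [  0.         354.5007606  197.05701712]
 [  0.           0.           1.        ]] [[-0.027 -1.     0.003  0.025]
 [-0.984  0.026 -0.174  0.581]
 [ 0.174 -0.008 -0.985  0.842]
 [ 0.     0.     0.     1.   ]]
0.166
```

View pics/top0.png

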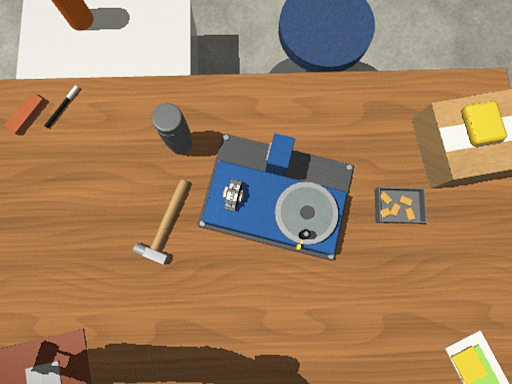

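View pics/side0.png

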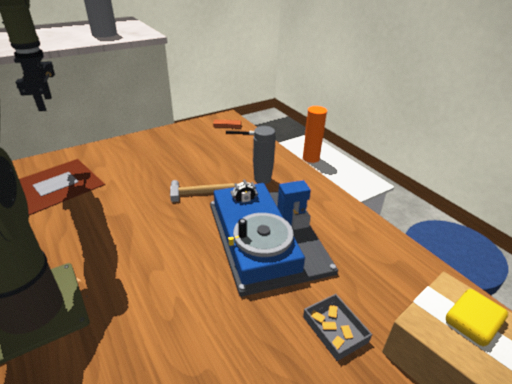

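```bash
cat > h.py <<'E'
import numpy as np,cv2
def proj(c,P):
    P=np.atleast_2d(P); R=c["world_to_cam"]; p=P@R[:3,:3].T+R[:3,3]; p=p@c["camera_matrix"].T
    return p[:,:2]/p[:,2:]
def onplane(c,uv,z):
    R=c["world_to_cam"]; d=R[:3,:3].T@np.linalg.solve(c["camera_matrix"],[uv[0],uv[1],1]); o=-R[:3,:3].T@R[:3,3]
    return o+d*(z-o[2])/d[2]
def crop(c,x,y,w,h,k): return cv2.resize(c["pixels"][y:y+h,x:x+w],None,fx=k,fy=k,interpolation=cv2.INTER_CUBIC)
E
python3 - <<'E'
from h import *; import pickle
d=pickle.load(open("s0.pkl","rb"))
a=crop(d["top"],190,120,180,145,4.0)[:580]
cv2.imwrite("pics/tc.png",a)
b=crop(d["side"],200,165,145,135,4.4)
cv2.imwrite("pics/sc.png",b)
E
```

```text
(no output)
```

View pics/tc.png

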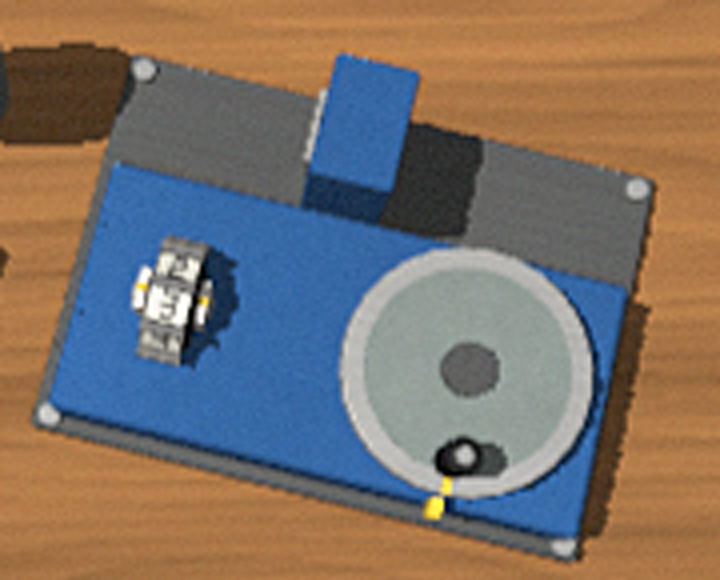

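View pics/sc.png

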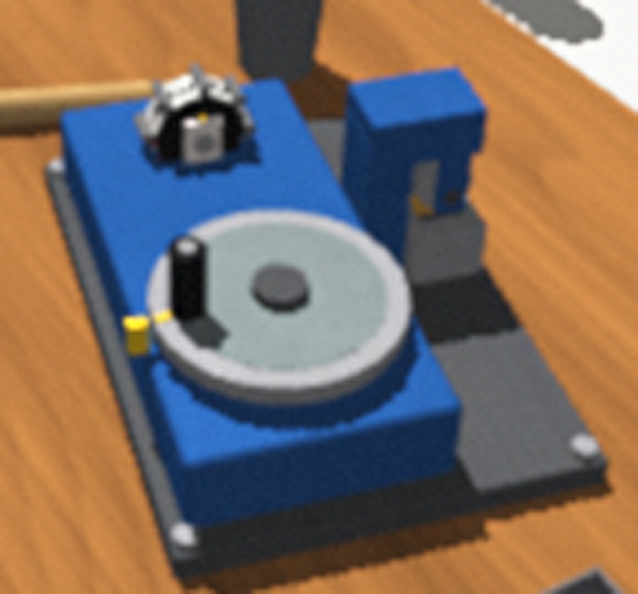

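```bash
cat >> h.py <<'E'
def T(p,P):
    P=np.atleast_2d(P)/1000.; c,s=np.cos(p[2]),np.sin(p[2])
    return np.c_[p[0]+c*P[:,0]-s*P[:,1], p[1]+s*P[:,0]+c*P[:,1], P[:,2]]
E
python3 - <<'E'
from h import *; import pickle
from scipy.optimize import least_squares
d=pickle.load(open("s0.pkl","rb"))
M=np.array([[60,165,75],[60,-165,75],[-100,-165,75],[-100,165,75],[-20,-75,99],[135,45,150],[135,-5,150],[60,-5,150],[60,45,150]])
t=np.array([[118,163],[630,288],[580,537],[50,405],[467.5,372.5],[340,55],[419,72],[390,190],[305,170]])/4.+[190,120]-.4
s=np.array([[283,82],[458,408],[187,465],[62,118],[279.5,299],[460,68],[484,108],[372,128],[347,82]])/4.4+[200,165]-.4
fs=lambda p:np.r_[(proj(d["top"],T(p,M))-t),(proj(d["side"],T(p,M))-s)].ravel()
r=least_squares(fs,[.6,-.1,-.2],loss="soft_l1"); p=r.x
print(p,np.round(fs(p).reshape(-1,2),1).tolist()); np.save("pose.npy",p)
print("hub",T(p,[-20,-75,99]),"wheel",T(p,[-20,105,90]))
# crank handle top: pixel -> angle
for n,uv in(("top",np.array([464,455])/4.+[190,120]-.4),("side",np.array([188,246])/4.4+[200,165]-.4)):
    P=onplane(d[n],uv,.147)*1000; dd=P[:2]/1000-T(p,[-20,-75,99])[0,:2]
    c,sn=np.cos(p[2]),np.sin(p[2]); l=np.array([c*dd[0]+sn*dd[1],-sn*dd[0]+c*dd[1]]); print(n,l,np.arctan2(-l[1],-l[0]))
# strips
out=[]
for n in("top","side"):
    ph=np.radians(np.linspace(-110,110,660)); yy=np.linspace(13,-13,160)
    A,Y=np.meshgrid(ph,yy,indexing="ij")
    R=30
    P=np.c_[-20+R*np.sin(A).ravel(),105+Y.ravel(),90+R*np.cos(A).ravel()]
    uv=proj(d[n],T(p,P)).astype(np.float32).reshape(*A.shape,2)
    im=cv2.remap(d[n]["pixels"],uv[...,0],uv[...,1],cv2.INTER_CUBIC)
    im=im[::-1]  # far at top
    im=cv2.resize(im,(300,600)); 
    for a in range(-90,91,30):
        y=int((110-a)/220*600); cv2.line(im,(0,y),(15,y),(0,0,255),1); cv2.putText(im,str(a),(0,y-2),0,.4,(0,0,255),1)
    out.append(im)
cv2.imwrite("pics/strip.png",np.hstack(out))
E
```

```text
[ 0.57231321 -0.06725754 -0.27335653] [[-1.1, -1.1], [0.7, -0.6], [0.1, 1.1], [-1.1, 0.4], [0.3, -0.6], [-0.4, -1.3], [1.0, -0.5], [1.0, 0.6], [0.8, 0.4], [-0.5, -1.4], [1.7, -0.1], [-0.9, 0.5], [-1.2, -1.8], [-0.4, -1.2], [-0.8, -0.6], [1.1, 0.5], [0.2, 0.3], [-0.5, 0.2]]
hub [[ 0.53280844 -0.13407351  0.099     ]] wheel [[0.58140211 0.03924312 0.09      ]]
top [-0.05490293 -0.00096573] 0.01758794791882484
side [-0.0532754  -0.00059024] 0.011078598807851095
```

View pics/strip.png

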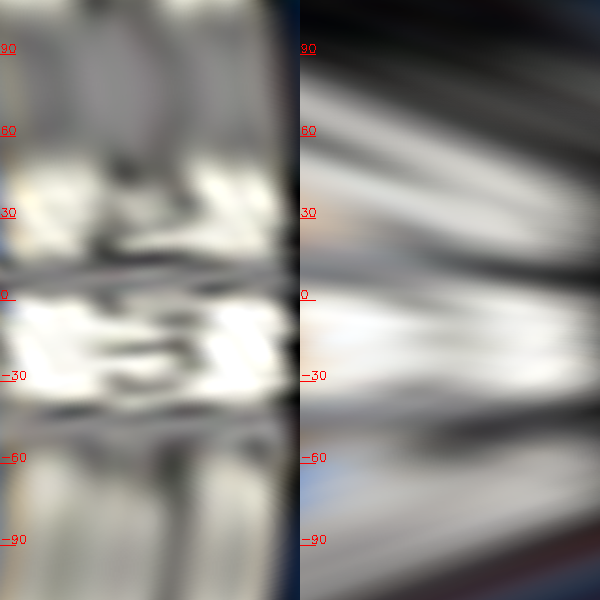

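```bash
cat >> h.py <<'E'
from scipy.spatial.transform import Rotation as Ro
pose=np.load("pose.npy")
def inv(P):
    P=np.atleast_2d(P); c,s=np.cos(pose[2]),np.sin(pose[2]); d=P[:,:2]-pose[:2]
    return np.c_[c*d[:,0]+s*d[:,1],-s*d[:,0]+c*d[:,1],P[:,2]]*1000
def go(st,targets):
    """targets: fingertip points in press mm -> normalised rows, tool y along press y"""
    R=Ro.from_quat(st["eef_rot"]); z=pose[2]
    want=Ro.from_matrix(np.array([[-np.cos(z),-np.sin(z),0],[-np.sin(z),np.cos(z),0],[0,0,-1]]))
    rv=(R.inv()*want).as_rotvec()/.5
    W=T(pose,targets)+[0,0,.166]
    d=R.inv().apply(W-st["tool_pos"])/.5
    print("tip now press mm",np.round(inv(st["tool_pos"]-np.array([0,0,.166]))[0],1),"F",np.round(st["contact_force"],1),"t",round(float(st["clock"]),2),"open",round(float(st["opening"]),3))
    for a in d: print(np.round(a,3).tolist(),np.round(rv,3).tolist())
E
python3 - <<'E'
from h import *; import pickle
from plant import *
d=pickle.load(open("s0.pkl","rb"))
print("tumbler top",inv(onplane(d["top"],(167,110),.19)),"side",inv(onplane(d["side"],(264,131),.19)))
go(get_state(),[[-80,105,235],[-61,105,160],[-61,105,120]])
# rib angle refine: brightness strip at R=39 vs q
E
```

```text
tumbler top [[111.3078238  286.70632144 190.        ]] side [[ 93.4467774  276.77645109 190.        ]]
tip now press mm [-558.3  534.9  238. ] F [0.8 0.1 0.8] t 0.1 open 1.0
[-0.971, -0.843, 0.007] [-0.003, 0.0, -0.035]
[-1.009, -0.842, 0.157] [-0.003, 0.0, -0.035]
[-1.009, -0.842, 0.237] [-0.003, 0.0, -0.035]
```

{"method": "play_rows", "body": {"rows": [[[-0.06,-0.05,0,0,0,-0.01],[-0.12,-0.1,0,0,0,-0.02],[-0.18,-0.155,0,0,0,-0.035],[-0.24,-0.21,0,0,0,-0.035],[-0.3,-0.26,0,0,0,-0.035],[-0.36,-0.31,0,0,0,-0.035],[-0.42,-0.365,0,0,0,-0.035],[-0.48,-0.42,0,0,0,-0.035],[-0.54,-0.47,0,0,0,-0.035],[-0.6,-0.52,0,0,0,-0.035],[-0.66,-0.57,0,0,0,-0.035],[-0.72,-0.625,0,0,0,-0.035],[-0.78,-0.68,0,0,0,-0.035],[-0.84,-0.73,0,0,0,-0.035],[-0.9,-0.78,0,0,0,-0.035],[-0.94,-0.82,0.005,0,0,-0.035],[-0.97,-0.843,0.007,0,0,-0.035],[-0.971,-0.843,0.007,0,0,-0.035],[-0.971,-0.843,0.007,0,0,-0.035],[-0.971,-0.843,0.007,0,0,-0.035]]], "claw": 1, "squeeze": 10}}

```text
clock: 1.77
tool_pos: [0.5228, 0.0571, 0.401]
eef_rot: [0.135, 0.991, 0.0, -0.001]
contact_force: [-0.8, 0.4, -0.3]
opening: 0.003
finger_force: 0.0
```

Run:
```python
from h import *
from plant import *
st=get_state(); go(st,[[-64,105,160],[-64,105,118]])
c=snapshot("side"); cv2.imwrite("pics/s1.png",crop(c,170,60,170,150,4))
```

```text
tip now press mm [-81.3 106.4 235. ] F [-0.8  0.4 -0.3] t 1.77 open 0.003
[-0.035, -0.003, 0.15] [0.002, -0.003, 0.004]
[-0.035, -0.003, 0.234] [0.002, -0.003, 0.004]
```

View pics/s1.png

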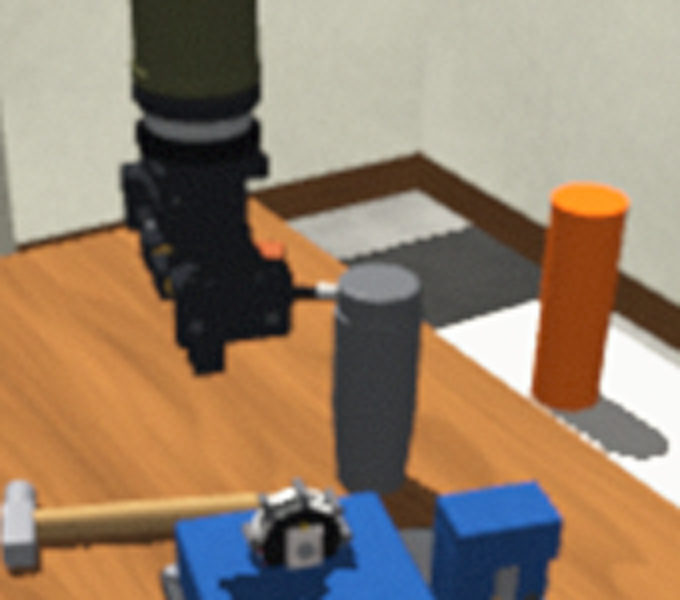

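{"method": "play_rows", "body": {"rows": [[[-0.02,-0.003,0.06,0,0,0],[-0.035,-0.003,0.12,0,0,0],[-0.035,-0.003,0.17,0,0,0],[-0.035,-0.003,0.21,0,0,0],[-0.035,-0.003,0.234,0,0,0],[-0.035,-0.003,0.234,0,0,0],[-0.035,-0.003,0.234,0,0,0]]]}}

```text
clock: 2.4
tool_pos: [0.5394, 0.0511, 0.2841]
eef_rot: [0.135, 0.991, 0.0, -0.001]
contact_force: [0.3, -0.2, 0.4]
opening: 0.004
finger_force: 0.0
```

Run:
```python
from h import *
from plant import *
st=get_state()
th=np.radians([-36,-30,-25,-20,-15,-10,-5,0,5,10,15,18])
t=np.c_[-20-13+35*np.sin(th),105+0*th,90+np.minimum(32.5,35*np.cos(th)-2.5)]
go(st,np.r_[t,[[-45,105,140],[-70,105,140],[-70,105,120]]])
```

```text
tip now press mm [-63.7 105.1 118.1] F [ 0.3 -0.2  0.4] t 2.4 open 0.004
[-0.02, -0.0, 0.005] [0.0, -0.003, 0.005]
[-0.026, -0.0, 0.001] [0.0, -0.003, 0.005]
[-0.032, -0.0, -0.002] [0.0, -0.003, 0.005]
[-0.037, -0.0, -0.005] [0.0, -0.003, 0.005]
[-0.043, -0.0, -0.006] [0.0, -0.003, 0.005]
[-0.049, -0.0, -0.008] [0.0, -0.003, 0.005]
[-0.055, -0.0, -0.009] [0.0, -0.003, 0.005]
[-0.061, -0.0, -0.009] [0.0, -0.003, 0.005]
[-0.067, -0.0, -0.009] [0.0, -0.003, 0.005]
[-0.073, -0.0, -0.008] [0.0, -0.003, 0.005]
[-0.079, -0.0, -0.006] [0.0, -0.003, 0.005]
[-0.083, -0.0, -0.005] [0.0, -0.003, 0.005]
[-0.037, -0.0, -0.044] [0.0, -0.003, 0.005]
[0.013, -0.0, -0.044] [0.0, -0.003, 0.005]
[0.013, -0.0, -0.004] [0.0, -0.003, 0.005]
```

{"method": "play_rows", "body": {"rows": [[[-0.01,0,0.004,0,0,0],[-0.02,0,0.004,0,0,0],[-0.026,0,0.001,0,0,0],[-0.032,0,-0.002,0,0,0],[-0.037,0,-0.005,0,0,0],[-0.043,0,-0.007,0,0,0],[-0.049,0,-0.009,0,0,0],[-0.055,0,-0.009,0,0,0],[-0.061,0,-0.009,0,0,0],[-0.067,0,-0.009,0,0,0],[-0.073,0,-0.009,0,0,0],[-0.079,0,-0.009,0,0,0],[-0.083,0,-0.009,0,0,0],[-0.083,0,-0.009,0,0,0]]]}}

```text
clock: 3.57
tool_pos: [0.5794, 0.0386, 0.2886]
eef_rot: [0.136, 0.991, -0.0, -0.001]
contact_force: [-4.8, 2.6, 5.7]
opening: 0.007
finger_force: 9.2
```

Run:
```python
from h import *
from plant import *
st=get_state(); go(st,[[-50,105,145],[-70,105,145],[-70,105,120]])
```

```text
tip now press mm [-21.8 103.9 122.6] F [-4.8  2.6  5.7] t 3.57 open 0.007
[0.057, 0.002, -0.045] [-0.001, -0.005, 0.0]
[0.097, 0.002, -0.045] [-0.001, -0.005, 0.0]
[0.096, 0.002, 0.005] [-0.001, -0.005, 0.0]
```

{"method": "play_rows", "body": {"rows": [[[0.002,0.002,-0.01,0,0,0],[0.003,0.002,-0.03,0,0,0],[0.02,0.002,-0.06,0,0,0],[0.08,0.002,-0.08,0,0,0],[0.14,0.002,-0.09,0,0,0],[0.2,0.002,-0.09,0,0,0],[0.25,0.002,-0.09,0,0,0],[0.25,0.002,-0.09,0,0,0]]]}}

```text
clock: 4.23
tool_pos: [0.456, 0.074, 0.3346]
eef_rot: [0.134, 0.991, -0.001, -0.001]
contact_force: [-0.2, 0.2, 0.4]
opening: 0.007
finger_force: 0.0
```

```bash
cat >> h.py <<'E'
def strip(c,R=30):
    ph=np.radians(np.linspace(110,-110,600)); yy=np.linspace(13,-13,250)
    A,Y=np.meshgrid(ph,yy,indexing="ij")
    P=np.c_[-20+R*np.sin(A).ravel(),105+Y.ravel(),90+R*np.cos(A).ravel()]
    uv=proj(c,T(pose,P)).astype(np.float32).reshape(*A.shape,2)
    im=cv2.remap(c["pixels"],uv[...,0],uv[...,1],cv2.INTER_CUBIC)
    for a in range(-90,91,10):
        y=int((110-a)/220*600); cv2.line(im,(0,y),(12,y),(0,0,255),1); cv2.putText(im,str(a),(0,y-2),0,.35,(0,0,255),1)
    return im
E
python3 - <<'E'
from h import *
from plant import *
import pickle
st=get_state(); go(st,[[-65,105,145],[-65,105,118]])
c=snapshot("top"); cv2.imwrite("pics/w2.png",np.hstack([strip(c),strip(c,37), cv2.resize(crop(c,215,170,40,50,12),(300,600))]))
# rib phase estimate from R=37 profile in both pictures
d=pickle.load(open("s0.pkl","rb"))["top"]
for cc in(d,c):
    ph=np.radians(np.arange(-50,51,.5)); pr=np.zeros(len(ph)); P=[]
    for y in np.linspace(-9,9,13):
        uv=proj(cc,T(pose,np.c_[-20+35*np.sin(ph),105+y+0*ph,90+35*np.cos(ph)])).astype(np.float32)[None]
        pr+=cv2.remap(cc["pixels"],uv[...,0],uv[...,1],cv2.INTER_LINEAR)[0].mean(1)
    z=np.sum(pr*np.exp(-1j*8*ph)); print("dark phase deg",np.degrees(-np.angle(-z)/8)%45, np.round(pr[::10]/13).astype(int).tolist())
E
```

```text
tip now press mm [-150.2  104.6  168.6] F [-0.2  0.2  0.4] t 4.23 open 0.007
[-0.17, 0.0, 0.047] [-0.003, -0.006, 0.008]
[-0.171, 0.0, 0.101] [-0.003, -0.006, 0.008]
dark phase deg 8.542459043057555 [131, 124, 135, 135, 205, 223, 225, 210, 224, 204, 153, 132, 117, 176, 191, 193, 194, 161, 132, 124, 135]
dark phase deg 17.659879098124527 [114, 121, 118, 103, 128, 124, 207, 239, 235, 210, 221, 235, 179, 125, 127, 145, 165, 175, 163, 134, 121]
```

View pics/w2.png

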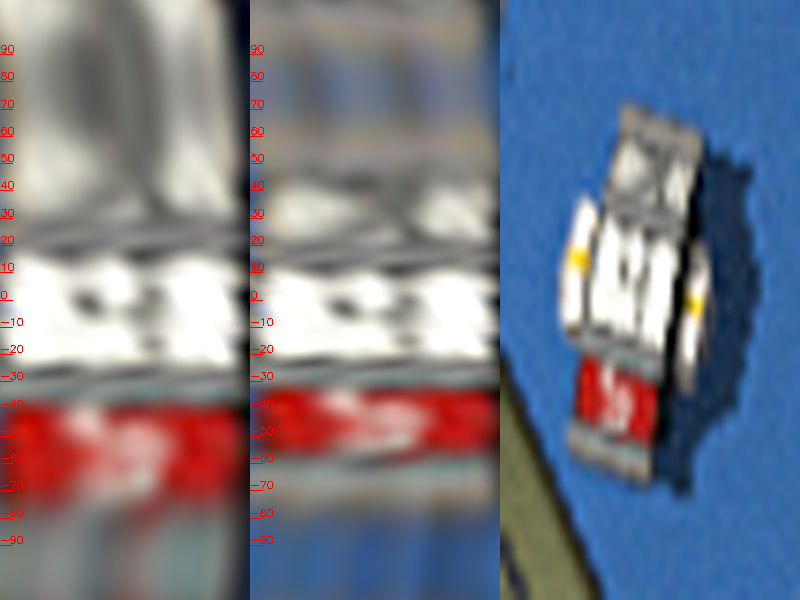

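{"method": "play_rows", "body": {"rows": [[[-0.08,0.001,0.02,0,0,0],[-0.15,0.001,0.04,0,0,0],[-0.176,0.001,0.08,0,0,0],[-0.18,0.001,0.101,0,0,0],[-0.185,0.001,0.101,0,0,0],[-0.192,0.001,0.1,0,0,0],[-0.202,0.001,0.099,0,0,0],[-0.21,0.001,0.096,0,0,0],[-0.216,0.001,0.094,0,0,0],[-0.222,0.001,0.092,0,0,0],[-0.228,0.001,0.09,0,0,0],[-0.234,0.001,0.09,0,0,0],[-0.24,0.001,0.09,0,0,0],[-0.246,0.001,0.09,0,0,0],[-0.252,0.001,0.09,0,0,0],[-0.252,0.001,0.09,0,0,0],[-0.248,0.001,0.08,0,0,0],[-0.248,0.001,0.06,0,0,0],[-0.248,0.001,0.02,0,0,0],[-0.248,0.001,0.01,0,0,0]]]}}

```text
clock: 5.95
tool_pos: [0.5808, 0.0401, 0.3317]
eef_rot: [0.136, 0.991, 0.001, 0.003]
contact_force: [0.1, 0.1, 0.3]
opening: 0.003
finger_force: 0.0
```

{"method": "play_rows", "body": {"rows": [[[0.05,0,-0.01,0,0,0],[0.12,0,-0.01,0,0,0],[0.2,0,-0.01,0,0,0],[0.25,0,-0.01,0,0,0],[0.25,0,-0.01,0,0,0]]]}}

```text
clock: 6.37
tool_pos: [0.4544, 0.075, 0.3341]
eef_rot: [0.134, 0.991, -0.001, -0.002]
contact_force: [-0.8, -0.9, -0.4]
opening: 0.006
finger_force: 0.0
```

```bash
cat >> h.py <<'E'
def phase(cc):
    ph=np.radians(np.arange(-50,51,.5)); pr=np.zeros(len(ph))
    for y in np.linspace(-9,9,13):
        uv=proj(cc,T(pose,np.c_[-20+35*np.sin(ph),105+y+0*ph,90+35*np.cos(ph)])).astype(np.float32)[None]
        pr+=cv2.remap(cc["pixels"],uv[...,0],uv[...,1],cv2.INTER_LINEAR)[0].mean(1)/13
    print("rib deg",np.degrees(-np.angle(-np.sum((pr-pr.mean())*np.exp(-1j*8*ph)))/8)%45,pr[::10].astype(int).tolist())
E
python3 - <<'E'
from h import *
from plant import *
st=get_state(); go(st,[[-65,105,145],[-65,105,118]])
c=snapshot("top"); phase(c); cv2.imwrite("pics/w3.png",np.hstack([strip(c),strip(c,35)]))
E
```

```text
tip now press mm [-152.   105.1  168.1] F [-0.8 -0.9 -0.4] t 6.37 open 0.006
[-0.174, -0.001, 0.045] [-0.004, -0.009, 0.009]
[-0.174, -0.001, 0.099] [-0.004, -0.009, 0.009]
rib deg 19.684798542280642 [176, 168, 189, 154, 118, 135, 113, 158, 131, 160, 140, 153, 129, 119, 134, 130, 149, 164, 169, 151, 134]
```

View pics/w3.png

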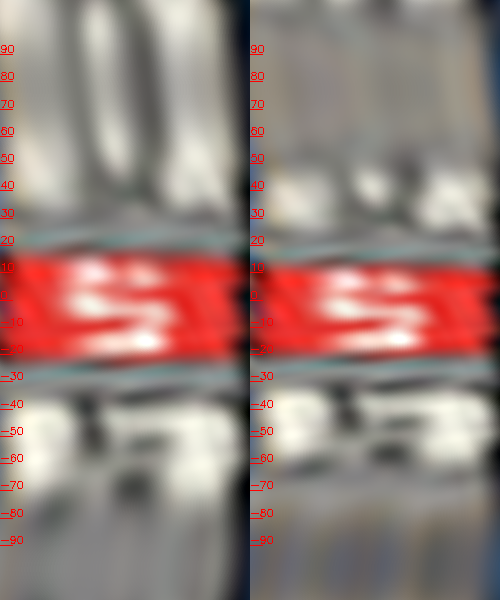

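{"method": "play_rows", "body": {"rows": [[[-0.08,0,0.02,0,0,0],[-0.15,0,0.04,0,0,0],[-0.178,0,0.08,0,0,0],[-0.184,0,0.098,0,0,0],[-0.19,0,0.098,0,0,0],[-0.195,0,0.098,0,0,0],[-0.2,0,0.098,0,0,0],[-0.204,0,0.098,0,0,0],[-0.208,0,0.098,0,0,0],[-0.212,0,0.098,0,0,0],[-0.212,0,0.098,0,0,0],[-0.212,0,0.098,0,0,0],[-0.2,0,0.096,0,0,0],[-0.18,0,0.08,0,0,0],[-0.16,0,0.03,0,0,0],[-0.1,0,0,0,0,0],[-0.02,0,-0.01,0,0,0],[0,0,-0.01,0,0,0],[0,0,-0.01,0,0,0]]]}}

```text
clock: 8.0
tool_pos: [0.4556, 0.0748, 0.3398]
eef_rot: [0.134, 0.991, -0.0, -0.001]
contact_force: [1.0, 1.0, -0.2]
opening: 0.006
finger_force: 0.0
```

Run:
```python
from h import *
from plant import *
st=get_state(); a=np.radians(0.01)
go(st,[[-75,-75,175],[-75,-75,110]])
c=snapshot("top"); phase(c); cv2.imwrite("pics/w4.png",np.hstack([strip(c),strip(c,35),crop(c,215,170,50,50,6)[:600].repeat(2,0)[:600]]))
```

```text
tip now press mm [-150.8  105.2  173.8] F [ 1.   1.  -0.2] t 8.0 open 0.006
[-0.15, -0.361, -0.002] [-0.001, -0.003, 0.008]
[-0.15, -0.361, 0.128] [-0.001, -0.003, 0.008]
rib deg 34.01937932421494 [136, 174, 189, 188, 200, 207, 136, 129, 122, 134, 130, 140, 131, 137, 121, 98, 133, 135, 123, 126, 125]
```

View pics/w4.png

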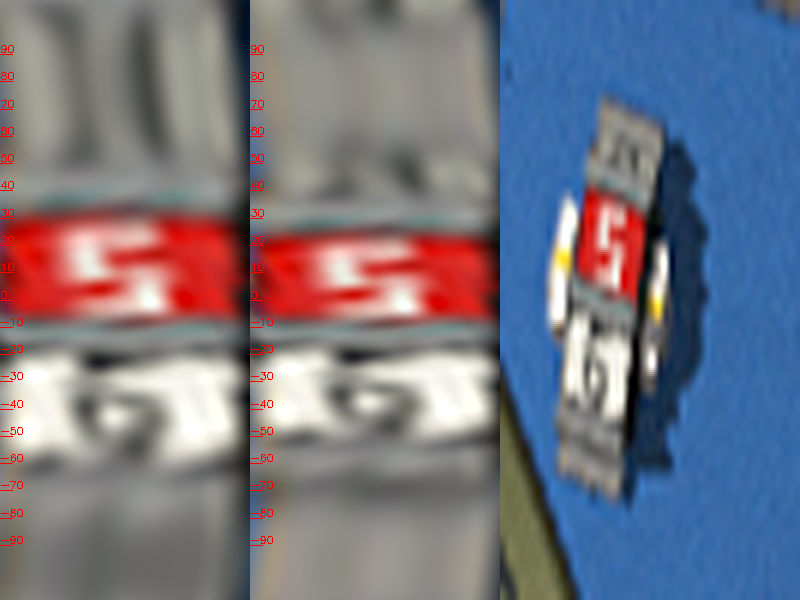

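Run:
```python
from h import *
from plant import *
c=snapshot("top"); print(proj(c,T(pose,[[-20,123.5,109],[-20,86.5,109]])),"seen ~(225.3,191.5),(240.8,195)")
hsv=cv2.cvtColor(c["pixels"],cv2.COLOR_BGR2HSV)
roi=hsv[180:210,215:255]; m=((roi[...,0]>18)&(roi[...,0]<33)&(roi[...,1]>120)&(roi[...,2]>150)).astype(np.uint8)
print(cv2.connectedComponentsWithStats(m)[3]+[215,180],cv2.connectedComponentsWithStats(m)[2][:,4])
go(get_state(),[[26,105,174],[26,105,121],[10,105,121],[6,105,121]])
```

```text
[[225.22807654 191.16250465]
 [240.44184448 194.93897648]] seen ~(225.3,191.5),(240.8,195)
[[234.51550712 194.50880134]
 [225.25       191.25      ]
 [240.66666667 195.33333333]] [1193    4    3]
tip now press mm [-147.2  105.5  173.4] F [-0.6  0.  -0.1] t 8.1 open 0.005
[-0.346, -0.001, -0.001] [0.002, 0.004, 0.001]
[-0.346, -0.001, 0.105] [0.002, 0.004, 0.001]
[-0.314, -0.001, 0.105] [0.002, 0.004, 0.001]
[-0.306, -0.001, 0.105] [0.002, 0.004, 0.001]
```

{"method": "play_rows", "body": {"rows": [[[-0.06,0,0,0,0,0],[-0.12,0,0,0,0,0],[-0.18,0,0,0,0,0],[-0.24,0,0,0,0,0],[-0.3,0,0,0,0,0],[-0.346,0,0,0,0,0],[-0.346,0,0.04,0,0,0],[-0.346,0,0.08,0,0,0],[-0.346,0,0.105,0,0,0],[-0.346,0,0.105,0,0,0],[-0.346,0,0.105,0,0,0],[-0.346,0,0.105,0,0,0]]]}}

```text
clock: 9.1
tool_pos: [0.6261, 0.0272, 0.287]
eef_rot: [0.136, 0.991, 0.0, 0.001]
contact_force: [-0.2, 0.2, 0.6]
opening: 0.008
finger_force: 0.0
```

Run:
```python
from h import *
from plant import *
go(get_state(),[[10,105,121],[7,105,121]])
```

```text
tip now press mm [ 26.2 105.5 121. ] F [-0.2  0.2  0.6] t 9.1 open 0.008
[0.032, -0.001, -0.0] [0.001, 0.003, -0.0]
[0.038, -0.001, -0.0] [0.001, 0.003, -0.0]
```

{"method": "play_rows", "body": {"rows": [[[0.012,0,0,0,0,0],[0.022,0,0,0,0,0],[0.028,0,0,0,0,0],[0.032,0,0,0,0,0],[0.035,0,0,0,0,0],[0.038,0,0,0,0,0],[0.038,0,0,0,0,0],[0.038,0,0,0,0,0],[0.02,0,0,0,0,0],[0,0,-0.02,0,0,0],[0,0,-0.06,0,0,0],[0,0,-0.11,0,0,0],[0.08,0,-0.11,0,0,0],[0.16,0,-0.11,0,0,0],[0.24,0,-0.11,0,0,0],[0.3,0,-0.11,0,0,0],[0.34,0,-0.11,0,0,0],[0.34,0,-0.11,0,0,0],[0.34,0,-0.11,0,0,0],[0.34,0,-0.11,0,0,0]]]}}

```text
clock: 10.77
tool_pos: [0.4627, 0.073, 0.3414]
eef_rot: [0.136, 0.991, 0.0, 0.001]
contact_force: [0.2, 1.0, 0.8]
opening: 0.007
finger_force: 0.0
```

Run:
```python
from h import *
from plant import *
c=snapshot("top"); cv2.imwrite("pics/w5.png",np.hstack([strip(c),strip(c,35)]))
# red extent along the strip centre at R=30
im=c["pixels"].astype(int)
ph=np.arange(-60,61,1.); 
for y in(-8,8):
    uv=proj(c,T(pose,np.c_[-20+30*np.sin(np.radians(ph)),105+y+0*ph,90+30*np.cos(np.radians(ph))])).astype(np.float32)[None]
    v=cv2.remap(c["pixels"],uv[...,0],uv[...,1],cv2.INTER_LINEAR)[0].astype(int); r=v[:,2]-v[:,1]
    s=ph[r>90]; print(s.min(),s.max())
go(get_state(),[[-75,-75,175],[-75,-75,110]])
```

```text
-11.0 23.0
-11.0 23.0
tip now press mm [-143.   105.4  175.2] F [-0.2  0.2  0.2] t 10.82 open 0.008
[-0.136, -0.361, 0.0] [0.001, 0.003, -0.002]
[-0.136, -0.361, 0.13] [0.001, 0.003, -0.002]
```

View pics/w5.png

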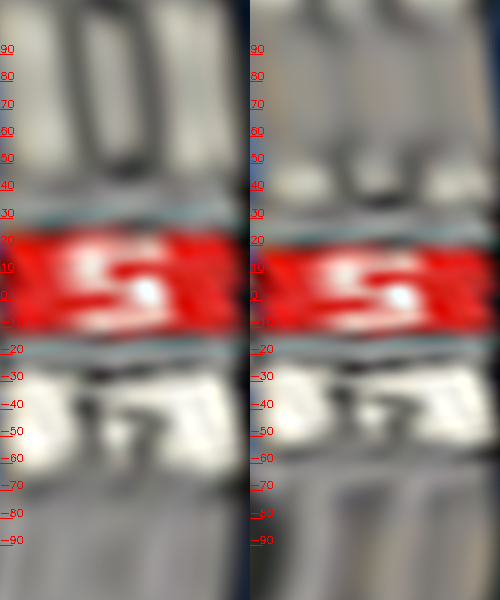

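{"method": "play_rows", "body": {"rows": [[[-0.03,-0.08,0,0,0,0],[-0.06,-0.16,0,0,0,0],[-0.09,-0.24,0,0,0,0],[-0.12,-0.32,0,0,0,0],[-0.136,-0.361,0,0,0,0],[-0.136,-0.361,0,0,0,0],[-0.136,-0.361,0,0,0,0],[-0.136,-0.361,0,0,0,0],[-0.136,-0.361,0,0,0,0]]], "claw": 0}}

```text
clock: 11.57
tool_pos: [0.479, -0.1176, 0.3411]
eef_rot: [0.135, 0.991, 0.001, 0.0]
contact_force: [-0.4, -0.2, -0.1]
opening: 0.664
finger_force: 0.0
```

Run:
```python
from h import *
from plant import *
go(get_state(),[[-75,-76,111]])
```

```text
tip now press mm [-76.2 -73.7 175.1] F [-0.4 -0.2 -0.1] t 11.57 open 0.664
[-0.002, -0.005, 0.128] [0.002, -0.0, 0.005]
```

Open enough (58 mm) to go down; the fingers keep opening meanwhile.

{"method": "play_rows", "body": {"rows": [[[-0.001,-0.004,0.03,0,0,0],[-0.001,-0.004,0.07,0,0,0],[-0.001,-0.004,0.11,0,0,0],[-0.001,-0.004,0.128,0,0,0],[-0.001,-0.004,0.128,0,0,0],[-0.001,-0.004,0.128,0,0,0],[-0.001,-0.004,0.128,0,0,0]]]}}

```text
clock: 12.15
tool_pos: [0.479, -0.1206, 0.278]
eef_rot: [0.136, 0.991, 0.0, 0.001]
contact_force: [-0.1, -0.6, 0.5]
opening: 1.004
finger_force: 0.0
```

{"method": "play_rows", "body": {"rows": [[[0,0,0,0,0,0],[0,0,0,0,0,0],[0,0,0,0,0,0],[0,0,0,0,0,0],[0,0,0,0,0,0],[0,0,0,0,0,0],[0,0,0,0,0,0],[0,0,0,0,0,0],[0,0,0,0,0,0],[0,0,0,0,0,0],[0,0,0,0,0,0],[0,0,0,0,0,0]]], "claw": 1, "squeeze": 15}}

```text
clock: 13.15
tool_pos: [0.4785, -0.1212, 0.2772]
eef_rot: [0.136, 0.991, -0.0, -0.0]
contact_force: [-0.3, -0.6, -0.2]
opening: 0.241
finger_force: 15.0
```

```bash
cat > arc.py <<'E'
from h import *
from plant import *
import sys
a0,a1,n=map(float,sys.argv[1:4])
st=get_state(); ph=np.radians(np.linspace(a0,a1,int(n)+1)[1:])
tip=inv(st["tool_pos"])[0]; hub=np.array([-20,-75]); l=tip[:2]-hub
print("angle now",np.degrees(np.arctan2(-l[1],-l[0])),"radius",np.hypot(*l),"grip",st["finger_force"],"moment",np.round(st["moment"],2))
go(st,np.c_[-20-55*np.cos(ph),-75-55*np.sin(ph),111+0*ph])
E
python3 arc.py 1 91 18
```

```text
angle now 2.344198735572964 radius 55.809990431357676 grip 14.999990640208125 moment [-0.09  0.02  0.08]
tip now press mm [-75.8 -77.3 111.2] F [-0.3 -0.6 -0.2] t 13.15 open 0.241
[-0.002, -0.007, 0.0] [-0.0, -0.0, -0.0]
[-0.004, -0.016, 0.0] [-0.0, -0.0, -0.0]
[-0.006, -0.026, 0.0] [-0.0, -0.0, -0.0]
[-0.009, -0.035, 0.0] [-0.0, -0.0, -0.0]
[-0.013, -0.044, 0.0] [-0.0, -0.0, -0.0]
[-0.017, -0.052, 0.0] [-0.0, -0.0, -0.0]
[-0.023, -0.06, 0.0] [-0.0, -0.0, -0.0]
[-0.029, -0.068, 0.0] [-0.0, -0.0, -0.0]
[-0.035, -0.075, 0.0] [-0.0, -0.0, -0.0]
[-0.042, -0.081, 0.0] [-0.0, -0.0, -0.0]
[-0.05, -0.087, 0.0] [-0.0, -0.0, -0.0]
[-0.058, -0.092, 0.0] [-0.0, -0.0, -0.0]
[-0.067, -0.096, 0.0] [-0.0, -0.0, -0.0]
[-0.076, -0.099, 0.0] [-0.0, -0.0, -0.0]
[-0.085, -0.102, 0.0] [-0.0, -0.0, -0.0]
[-0.094, -0.104, 0.0] [-0.0, -0.0, -0.0]
[-0.104, -0.105, 0.0] [-0.0, -0.0, -0.0]
[-0.113, -0.105, 0.0] [-0.0, -0.0, -0.0]
```

{"method": "play_rows", "body": {"rows": [[[-0.002,-0.007,0,0,0,0],[-0.004,-0.016,0,0,0,0],[-0.006,-0.026,0,0,0,0],[-0.009,-0.035,0,0,0,0],[-0.013,-0.044,0,0,0,0],[-0.017,-0.052,0,0,0,0],[-0.023,-0.06,0,0,0,0],[-0.029,-0.068,0,0,0,0],[-0.035,-0.075,0,0,0,0],[-0.042,-0.081,0,0,0,0],[-0.05,-0.087,0,0,0,0],[-0.058,-0.092,0,0,0,0],[-0.067,-0.096,0,0,0,0],[-0.076,-0.099,0,0,0,0],[-0.085,-0.102,0,0,0,0],[-0.094,-0.104,0,0,0,0],[-0.104,-0.105,0,0,0,0],[-0.113,-0.105,0,0,0,0],[-0.113,-0.105,0,0,0,0],[-0.113,-0.105,0,0,0,0]]]}}

```text
clock: 14.82
tool_pos: [0.5201, -0.1876, 0.2773]
eef_rot: [0.136, 0.991, -0.0, 0.002]
contact_force: [1.5, -2.6, -3.3]
opening: 0.245
finger_force: 15.0
```

```bash
python3 arc.py 91 181 18
```

```text
angle now 92.25278429069589 radius 55.010185419769755 grip 14.99989628791809 moment [-0.57 -0.32  0.03]
tip now press mm [ -17.8 -130.   111.3] F [ 1.5 -2.6 -3.3] t 14.82 open 0.245
[-0.007, 0.001, 0.001] [0.0, 0.007, -0.001]
[-0.017, 0.002, 0.001] [0.0, 0.007, -0.001]
[-0.026, 0.004, 0.001] [0.0, 0.007, -0.001]
[-0.035, 0.007, 0.001] [0.0, 0.007, -0.001]
[-0.044, 0.011, 0.001] [0.0, 0.007, -0.001]
[-0.052, 0.016, 0.001] [0.0, 0.007, -0.001]
[-0.06, 0.021, 0.001] [0.0, 0.007, -0.001]
[-0.068, 0.027, 0.001] [0.0, 0.007, -0.001]
[-0.075, 0.034, 0.001] [0.0, 0.007, -0.001]
[-0.081, 0.041, 0.001] [0.0, 0.007, -0.001]
[-0.087, 0.048, 0.001] [0.0, 0.007, -0.001]
[-0.092, 0.057, 0.001] [0.0, 0.007, -0.001]
[-0.096, 0.065, 0.001] [0.0, 0.007, -0.001]
[-0.1, 0.074, 0.001] [0.0, 0.007, -0.001]
[-0.102, 0.083, 0.001] [0.0, 0.007, -0.001]
[-0.104, 0.093, 0.001] [0.0, 0.007, -0.001]
[-0.105, 0.102, 0.001] [0.0, 0.007, -0.001]
[-0.106, 0.112, 0.001] [0.0, 0.007, -0.001]
```

{"method": "play_rows", "body": {"rows": [[[-0.007,0.001,0,0,0,0],[-0.017,0.002,0,0,0,0],[-0.026,0.004,0,0,0,0],[-0.035,0.007,0,0,0,0],[-0.044,0.011,0,0,0,0],[-0.052,0.016,0,0,0,0],[-0.06,0.021,0,0,0,0],[-0.068,0.027,0,0,0,0],[-0.075,0.034,0,0,0,0],[-0.081,0.041,0,0,0,0],[-0.087,0.048,0,0,0,0],[-0.092,0.057,0,0,0,0],[-0.096,0.065,0,0,0,0],[-0.1,0.074,0,0,0,0],[-0.102,0.083,0,0,0,0],[-0.104,0.093,0,0,0,0],[-0.105,0.102,0,0,0,0],[-0.106,0.112,0,0,0,0],[-0.106,0.112,0,0,0,0],[-0.106,0.112,0,0,0,0]]]}}

```text
clock: 16.48
tool_pos: [0.5856, -0.1452, 0.2773]
eef_rot: [0.135, 0.991, 0.002, 0.001]
contact_force: [3.8, 1.2, -4.0]
opening: 0.245
finger_force: 15.0
```

```bash
python3 arc.py 181 271 18
```

```text
angle now -176.19697892209922 radius 53.93518463287567 grip 15.001538428477943 moment [ 0.27 -0.74  0.02]
tip now press mm [ 33.8 -71.4 111.3] F [ 3.8  1.2 -4. ] t 16.48 open 0.245
[-0.002, 0.004, 0.001] [0.007, 0.002, 0.004]
[-0.0, 0.014, 0.001] [0.007, 0.002, 0.004]
[0.002, 0.023, 0.001] [0.007, 0.002, 0.004]
[0.005, 0.032, 0.001] [0.007, 0.002, 0.004]
[0.009, 0.041, 0.001] [0.007, 0.002, 0.004]
[0.013, 0.05, 0.001] [0.007, 0.002, 0.004]
[0.019, 0.058, 0.001] [0.007, 0.002, 0.004]
[0.024, 0.065, 0.001] [0.007, 0.002, 0.004]
[0.031, 0.072, 0.001] [0.007, 0.002, 0.004]
[0.038, 0.078, 0.001] [0.007, 0.002, 0.004]
[0.046, 0.084, 0.001] [0.007, 0.002, 0.004]
[0.054, 0.089, 0.001] [0.007, 0.002, 0.004]
[0.063, 0.093, 0.001] [0.007, 0.002, 0.004]
[0.072, 0.097, 0.001] [0.007, 0.002, 0.004]
[0.081, 0.1, 0.001] [0.007, 0.002, 0.004]
[0.09, 0.102, 0.001] [0.007, 0.002, 0.004]
[0.1, 0.103, 0.001] [0.007, 0.002, 0.004]
[0.109, 0.103, 0.001] [0.007, 0.002, 0.004]
```

{"method": "play_rows", "body": {"rows": [[[-0.001,0.004,0,0,0,0],[0,0.014,0,0,0,0],[0.002,0.023,0,0,0,0],[0.005,0.032,0,0,0,0],[0.009,0.041,0,0,0,0],[0.013,0.05,0,0,0,0],[0.019,0.058,0,0,0,0],[0.024,0.065,0,0,0,0],[0.031,0.072,0,0,0,0],[0.038,0.078,0,0,0,0],[0.046,0.084,0,0,0,0],[0.054,0.089,0,0,0,0],[0.063,0.093,0,0,0,0],[0.072,0.097,0,0,0,0],[0.081,0.1,0,0,0,0],[0.09,0.102,0,0,0,0],[0.1,0.103,0,0,0,0],[0.109,0.103,0,0,0,0],[0.109,0.103,0,0,0,0],[0.109,0.103,0,0,0,0]]]}}

```text
clock: 18.15
tool_pos: [0.5452, -0.081, 0.2772]
eef_rot: [0.135, 0.991, 0.001, -0.002]
contact_force: [0.1, 6.2, -0.1]
opening: 0.245
finger_force: 15.0
```

```bash
python3 arc.py 272 360 18
```

```text
angle now -87.43239500098659 radius 54.50502040018608 grip 15.000059036538005 moment [ 1.14 -0.14  0.1 ]
tip now press mm [-22.4 -20.5 111.2] F [ 0.1  6.2 -0.1] t 18.15 open 0.245
[0.008, 0.0, 0.0] [0.003, -0.007, 0.004]
[0.018, -0.001, 0.0] [0.003, -0.007, 0.004]
[0.027, -0.003, 0.001] [0.003, -0.007, 0.004]
[0.036, -0.007, 0.001] [0.003, -0.007, 0.004]
[0.044, -0.01, 0.001] [0.003, -0.007, 0.004]
[0.052, -0.015, 0.001] [0.003, -0.007, 0.004]
[0.06, -0.02, 0.001] [0.003, -0.007, 0.004]
[0.067, -0.026, 0.001] [0.003, -0.007, 0.004]
[0.074, -0.032, 0.001] [0.003, -0.007, 0.004]
[0.081, -0.039, 0.001] [0.003, -0.007, 0.004]
[0.086, -0.047, 0.001] [0.003, -0.007, 0.004]
[0.091, -0.055, 0.001] [0.003, -0.007, 0.004]
[0.095, -0.063, 0.001] [0.003, -0.007, 0.004]
[0.099, -0.072, 0.001] [0.003, -0.007, 0.004]
[0.102, -0.081, 0.001] [0.003, -0.007, 0.004]
[0.104, -0.09, 0.001] [0.003, -0.007, 0.004]
[0.105, -0.099, 0.001] [0.003, -0.007, 0.004]
[0.105, -0.109, 0.001] [0.003, -0.007, 0.004]
```

{"method": "play_rows", "body": {"rows": [[[0.008,0,0,0,0,0],[0.018,-0.001,0,0,0,0],[0.027,-0.003,0,0,0,0],[0.036,-0.007,0,0,0,0],[0.044,-0.01,0,0,0,0],[0.052,-0.015,0,0,0,0],[0.06,-0.02,0,0,0,0],[0.067,-0.026,0,0,0,0],[0.074,-0.032,0,0,0,0],[0.081,-0.039,0,0,0,0],[0.086,-0.047,0,0,0,0],[0.091,-0.055,0,0,0,0],[0.095,-0.063,0,0,0,0],[0.099,-0.072,0,0,0,0],[0.102,-0.081,0,0,0,0],[0.104,-0.09,0,0,0,0],[0.105,-0.099,0,0,0,0],[0.105,-0.108,0,0,0,0],[0.105,-0.108,0,0,0,0],[0.105,-0.108,0,0,0,0]]]}}

```text
clock: 19.82
tool_pos: [0.4792, -0.1223, 0.2771]
eef_rot: [0.137, 0.991, -0.001, -0.003]
contact_force: [-5.2, 0.0, 5.7]
opening: 0.243
finger_force: 15.0
```

{"method": "play_rows", "body": {"rows": [[[0,0,0,0,0,0],[0,0,0,0,0,0],[0,0,0,0,0,0],[0,0,0,0,0,0]]]}}

```text
clock: 20.15
tool_pos: [0.4792, -0.1222, 0.2771]
eef_rot: [0.137, 0.991, -0.002, -0.003]
contact_force: [-5.4, -0.8, 5.4]
opening: 0.242
finger_force: 15.0
```

```bash
python3 arc.py 359 360 1
```

```text
angle now 3.2231194468448705 radius 54.89574692829502 grip 15.004315925762057 moment [-0.03  1.17 -0.01]
tip now press mm [-74.8 -78.1 111.1] F [-5.4 -0.8  5.4] t 20.15 open 0.242
[0.0, 0.006, 0.0] [-0.008, -0.01, -0.004]
```

{"method": "play_rows", "body": {"rows": [[[0,0.003,0,0,0,0],[0,0.003,0,0,0,0],[0,0.003,0,0,0,0],[0,0.003,0,0,0,0],[0,0.003,0,0,0,0],[0,0.003,0,0,0,0],[0,0.003,0,0,0,0],[0,0.003,0,0,0,0],[0,0.003,0,0,0,0],[0,0.003,0,0,0,0],[0,0.003,-0.03,0,0,0],[0,0.003,-0.07,0,0,0],[0,0.003,-0.12,0,0,0],[0.03,0.003,-0.17,0,0,0],[0.08,0.003,-0.2,0,0,0],[0.14,0.003,-0.2,0,0,0],[0.2,0.003,-0.2,0,0,0],[0.2,0.003,-0.2,0,0,0],[0.2,0.003,-0.2,0,0,0]]], "claw": 0}}

```text
clock: 21.73
tool_pos: [0.3841, -0.0922, 0.3775]
eef_rot: [0.136, 0.991, -0.0, -0.0]
contact_force: [0.4, -0.0, 0.1]
opening: 0.999
finger_force: 0.0
```

Run:
```python
from h import *
from plant import *
import pickle
d0=pickle.load(open("s0.pkl","rb"))
print(get_state()["contact_force"],get_state()["opening"])
c=snapshot("top"); s=snapshot("side")
for n,cc in(("top",c),("side",s)):
    # flywheel area: compare with start; also handle (black) centroid
    o=d0[n]["pixels"]; H=T(pose,[[-75,-75,123]]); u,v=proj(cc,H)[0].astype(int)
    for im in(o,cc["pixels"]):
        r=im[v-14:v+15,u-14:u+15]; m=(r.max(2)<45).astype(np.uint8); k,_,stt,ce=cv2.connectedComponentsWithStats(m)
        i=1+np.argmax(stt[1:,4]); y=cv2.cvtColor(r,cv2.COLOR_BGR2HSV); ym=np.argwhere((y[...,0]>20)&(y[...,0]<33)&(y[...,1]>150)&(y[...,2]>120))
        print(n,"black",ce[i]+[u-14,v-14],stt[i,4],"yellow",ym.mean(0)[::-1]+[u-14,v-14],len(ym))
ph=np.arange(-60,61,1.)
uv=proj(c,T(pose,np.c_[-20+30*np.sin(np.radians(ph)),113+0*ph,90+30*np.cos(np.radians(ph))])).astype(np.float32)[None]
v=cv2.remap(c["pixels"],uv[...,0],uv[...,1],cv2.INTER_LINEAR)[0].astype(int); q=ph[v[:,2]-v[:,1]>90]; print("red",q.min(),q.max())
```

```text
[ 0.40469055 -0.03385215  0.1240166 ] 0.9992521437680763
top black [303.82352941 234.56862745] 51 yellow [298.83333333 244.91666667] 24
top black [304.37735849 234.50943396] 53 yellow [298.86956522 245.30434783] 23
side black [242.05940594 229.71287129] 101 yellow [231.5        238.77272727] 22
side black [242.06122449 230.08163265] 98 yellow [231.52173913 238.91304348] 23
red -11.0 23.0
```

```bash
python3 -c "
from plant import *
print(finish_job())"
```

```text
the job is handed in; nothing more can be done
None
```

I set the number wheel with 5 on top (about 2° off centre) and turned the flywheel one full turn counter-clockwise. The crank is back at its pointer to within about 2°. The gripper was released and clear, nothing unexpected was touched that I know of, and the job was handed in at about 22 s; no verdict came back.

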